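# Unlatch the fastener hopper and open its slide gate

### The job

Open the empty fastener hopper on the bench. First move its latch lever from the locked notch to the open notch: lift the lever out, swing it away from the hopper's gate and feel for the open notch further along the covered slot, so that the lever drops fully home in it; only then draw the slide gate out by its bar handle until it hits its end stop, and let go of everything. Leave the tools and fittings lying around it where they are.

Things in the scene. Friction and masses are not known exactly. Their poses are not given: they have to be found in the camera images.
- hopper: Fixed hopper on a blue base plate, placed and yawed differently each time. Origin on the bench under the middle of the gate. Unit axes: x from the gate to the lever housing, y along the gate to the aluminium bin (160 mm square, at y = 130 to 290, top z = 290 mm), z up. Lever housing: blue cheeks about the plane y = 0, x = 30 to 190, up to z = 193 mm, with a 14 mm slot along x on top.
- lever_pivot (a point): Axis about which the latch lever swings (the axis is parallel to the unit's y): at x = 90, y = 0, z = 75 mm in the unit's axes. Its axes are those of the unit.
- lever_grip (a point): Middle of the lever's grip: black round bar, 20 mm diameter, 90 mm long, parallel to the unit's y, on a 12 mm stem; it can be pinched from above and turns between the fingers as the lever swings. It lies 180 mm + lift from the pivot. Its z axis runs up the stem. Locked, the stem leans 0.35 rad from vertical to the unit's -x.
- lever_swing (a joint): Swing of the lever, rad: 0 in the locked notch, grows towards the unit's +x; lean from vertical towards +x = swing - 0.35. Slot ends at 0.95. It stays where it is left (about 1 N of friction at the grip). The one open notch lies between 0.50 and 0.75, set differently each time and hidden under the slot's lips; in it the pin has some 0.024 rad of play either way.
- lever_lift (a joint): Lift along the stem, m: 0 fully home in a notch, up to 0.024. Spring and weight pull it down with 7 N (home) to 10 N (lifted). Notches are 14 mm deep, square: lift more than 14 mm to leave. Let go elsewhere, the lever rests on the slot's smooth land at lift 0.014; pushed along, it drops by itself over the open notch if the fingers let it slide down. The land goes on beyond that notch.
- gate_grip (a point): Middle of the slide gate's handle: black round bar, 18 mm diameter, 90 mm long, parallel to the unit's x, on two posts 70 mm apart, 50 mm above the level 80 mm wide steel blade. Gate shut, it is at x = 0, y = -110, z = 140 mm in the unit's axes; it is drawn straight to the unit's -y.
- gate_slide (a joint): How far the slide gate is drawn, m: 0 shut, 0.12 at its end stop. Friction about 3 N. While the lever is locked (swing below about 0.35) its pawl blocks the gate after 3 mm.
- oil_bottle: White bottle, 60 mm diameter, 190 mm tall, standing on the bench; bystander. Origin under its middle.
- pipe_coupling: Brass pipe coupling, 52 mm diameter, 56 mm tall, standing; bystander. Origin under its middle.
- spanner: Steel spanner, 180 mm long, lying; bystander. Origin under its middle.
- screwdriver: Black-handled screwdriver, 200 mm long, lying; bystander. Origin under its middle.
- paste_tin: Plain metal tin, 72 mm diameter, 80 mm tall, standing; bystander. Origin under its middle.
- pipe_tee: Brass pipe tee, 90 mm long, 42 mm high, lying; bystander. Origin under its middle.

How it is judged:
By the outcome, as a careful person would: the job done as asked, in the order asked, and still so for the second after the job is handed in, with the robot touching nothing.
It also fails if it takes over 51 s, if anything falls off the work surface, if the arm or the gripper's body presses on something with over 40 N, if the wrist force passes 120 N, or if a joint passes its speed limit or range.

### The arm

A 7-joint arm with a two-finger parallel gripper is mounted at the origin on the work surface. World frame = base frame: x ahead of the robot, y to its left, z up, the work surface at z = 0. Lengths are in mm, angles in rad, forces in N, time in s.
With the tool pointing down it reaches from about 400 to 875 mm from the base axis. Payload 4.4 kg.
Tool frame: the origin (TCP) lies on the centre line of the jaws, within the pads' length; the fingertips stand ctrl.nose_length ahead of it and the grasp point (between the pads) lies 6 mm ahead of it (ctrl.nose_length is the distance from the TCP to the fingertips, in mm); z points along the fingers, y is the direction in which the jaws open and shut (so a half turn about z gives the same grasp; the last joint's range is limited). The gripper opens to 85 mm and grips with 20 to 120 N. Pads are 22 mm wide; open, the fingers measure 114 mm over their backs; the gripper's body (76 mm by 85 mm) begins 54 mm behind the grasp point. The pads swing forward as they close: fully open they stand 13 mm farther back than shut.
Start: joints at [1.154, 0.628, 0.038, 1.517, -0.027, 0.996, -0.02], TCP at [223.399, -610.418, 256.313] pointing down, gripper open.
Joint ranges: [-3.06, 3.06], [-0.37, 2.12], [-1.25, 1.32], [0.18, 2.47], [-1.1, 4.24], [0.23, 1.98], [-2.94, 2.94]. Speed limits (rad/s): [2.57, 2.57, 3.14, 3.14, 3.14, 3.14, 3.14].

### API

Orientations are given as [roll, pitch, yaw] about the fixed x, y, z axes, in that order (R = Rz(yaw) Ry(pitch) Rx(roll)).
In Python, from cell import ctrl, vision gives the robot as it stands. The module is installed in compiled form; this text tells all that it offers.
- The arm moves only by the shell command python3 -m inch 'ROWS'. ROWS is a JSON object of lists of equal length, an entry for each row: "travel": the shift along the tool's x, y, z in cm, a list of three; "twist": the turn about the tool's z in degrees; "fingers": the finger opening in cm, from 0 to 8.54. A call has exactly 10 rows; each row is the pose to reach, as a shift and turn from the pose commanded when the call began, along the tool's axes at that moment; what a row does not reach only later rows make up. A row lasts 1/12 s, in which the tool goes at most 41.7 mm and 7.16 degrees, less where a joint would pass 70% of its speed; a pose out of reach is approached as far as the arm can. A call with a gripper value outside its range is refused whole. The fingers move at their own pace and stop on an object; the grip force is fixed at half the most. Time passes only in rows, so rows that repeat a pose let the fingers close, or fill a call up. It gives the time, the measured TCP pose, the force and the opening at its end, in the units of the state.
- ctrl.read_state(): the state, without advancing time (a new reading comes with each control period).
- vision.get_image(name): name is "side" or "top"; returns a dict with "frame" (400x640x3 uint8, red, green, blue), "fx", "fy", "cx", "cy" (pixels), "k1" (the pictures are not rectified: a ray, as slopes to the right and down, at radius r is drawn at 1 + k1 r^2 times it, then the intrinsics apply), "position" and "orientation" of the camera in the world. Camera axes: x right, y down, z forward; pixel columns grow to the right and rows downward; lengths in mm; the calibration is good to about 2 mm. A picture is of the moment at which its call begins. There is no depth.
- ctrl.finish_job(): hands the job in, once; it reports no verdict.
The state is a dict: "clock": time; "qpos": joint angles; "qd": joint speeds; "tau": joint torques, N m; "eef_pos": TCP position; "tool_rot": TCP orientation; "force": force on the tool from outside, world axes, zero at the start; "torque": the same for the moment, N m; "width": finger opening in mm.
Only numpy, scipy, OpenCV 4.12 (cv2) and the standard library are available. Lean on these libraries where they do the work, as an engineer would, in place of code of your own. Each camera call takes 0.05 s, during which the arm holds its last target.

## Working session

There is one attempt and no reset: what is moved stays moved. The work goes in short steps, Python scripts to look and compute and a shell command to move; the robot and the scene stay as the last step left them, time stands still between calls to the robot, and variables do not carry over. Pictures are saved under pics/ and viewed, and the job is handed in when it is done.

```bash
mkdir -p pics; python3 - <<'E'
from cell import ctrl, vision
import cv2, json
for n in ("side","top"):
    d=vision.get_image(n); cv2.imwrite(f"pics/{n}0.png",d["frame"][:,:,::-1])
    print({k:v for k,v in d.items() if k!="frame"})
print(ctrl.read_state(), ctrl.nose_length)
E
```

```text
{'fx': 466.4305997018465, 'fy': 466.4305997018465, 'cx': 322.09456567628143, 'cy': 203.93165940696463, 'k1': 0.01011162613580241, 'position': array([1349.66033046,  679.3401202 , 1001.74982493]), 'orientation': array([-2.28482594, -0.00546827,  2.21537285])}
{'fx': 463.38221804821603, 'fy': 463.38221804821603, 'cx': 319.2979905448536, 'cy': 198.9902974892357, 'k1': -0.07976622856028694, 'position': array([ 452.459514  ,   87.77276396, 1174.97705939]), 'orientation': array([-3.03001284, -0.01433365, -1.55506459])}
{'clock': 0.1, 'qpos': array([ 1.15418172,  0.62924373,  0.03845944,  1.51826012, -0.02695669,
        0.99627542, -0.02001966]), 'qd': array([-0.00185505, -0.00087476,  0.00128419, -0.00232661,  0.0012678 ,
       -0.00127775,  0.00120773]), 'tau': array([ 1.73385299e-03, -5.64538729e+01,  1.23007927e+00, -1.93973440e+01,
        1.13205469e-02,  5.41084155e-03,  3.29111884e-06]), 'eef_pos': array([ 223.21812534, -609.9331272 ,  255.4902173 ]), 'tool_rot': array([-3.13992529e+00,  6.08273946e-05,  3.50806859e-01]), 'force': array([ 0.42639392, -0.23497203,  0.95388352]), 'torque': array([ 0.02100355,  0.00784132, -0.0105955 ]), 'width': 85.3153896150531} 25.0
```

View pics/side0.png

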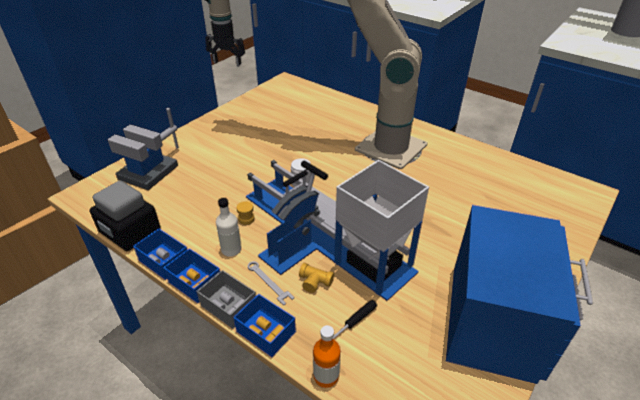

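View pics/top0.png

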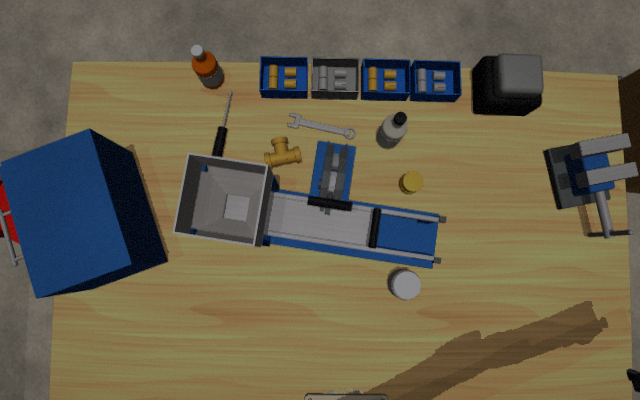

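```bash
cat > h.py <<'E'
import numpy as np, cv2
from scipy.spatial.transform import Rotation as R
def ray(d,u,v):
    K=np.array([[d["fx"],0,d["cx"]],[0,d["fy"],d["cy"]],[0,0,1.]])
    p=cv2.undistortPoints(np.array([[[u,v]]],float),K,np.array([d["k1"],0,0,0.]))[0,0]
    return np.array(d["position"]), R.from_euler("xyz",d["orientation"]).as_matrix()@np.array([p[0],p[1],1])
def onz(d,u,v,z):
    o,r=ray(d,u,v); return o+r*(z-o[2])/r[2]
def proj(d,P):
    Rm=R.from_euler("xyz",d["orientation"]).as_matrix()
    K=np.array([[d["fx"],0,d["cx"]],[0,d["fy"],d["cy"]],[0,0,1.]])
    q=cv2.projectPoints(np.array(P,float).reshape(-1,1,3),cv2.Rodrigues(Rm.T)[0],-Rm.T@np.array(d["position"]),K,np.array([d["k1"],0,0,0.]))[0]
    return q[:,0]
def isect(d1,p1,d2,p2):
    o1,r1=ray(d1,*p1);o2,r2=ray(d2,*p2)
    A=np.c_[r1,-r2];s=np.linalg.lstsq(A,o2-o1,rcond=None)[0]
    a=o1+r1*s[0];b=o2+r2*s[1];return (a+b)/2,np.linalg.norm(a-b)
E
python3 - <<'E'
from cell import vision
from h import *
d=vision.get_image("top");f=d["frame"]
c=f[130:280,160:460]; cv2.imwrite("pics/topc.png",cv2.resize(c[:,:,::-1],(800,400),interpolation=cv2.INTER_CUBIC))
s=vision.get_image("side");c=s["frame"][140:300,230:440]; cv2.imwrite("pics/sidec.png",cv2.resize(c[:,:,::-1],(788,600),interpolation=cv2.INTER_CUBIC))
for nm,D in(("top",d),("side",s)):
    f=D["frame"];m=(f.max(2)<55).astype(np.uint8)
    n,l,st,ce=cv2.connectedComponentsWithStats(m)
    for i in range(1,n):
        x,y,w,h,a=st[i]
        if a>40 and 180<x<460 and 130<y<300:
            pts=np.argwhere(l==i)[:,::-1].astype(np.float32)
            print(nm,st[i],cv2.minAreaRect(pts))
E
```

```text
top [325 145   9  14  75] ((329.34613037109375, 151.76922607421875), (6.471832752227783, 13.532013893127441), 11.309932708740234)
top [339 147   9  19  95] ((342.63848876953125, 155.89231872558594), (7.194014072418213, 18.23310661315918), 7.125016689300537)
top [255 167  24  79 537] ((267.9828796386719, 207.10086059570312), (13.690801620483398, 79.07554626464844), 9.637537002563477)
top [308 192  44  19 472] ((329.7621765136719, 200.14024353027344), (43.95175552368164, 16.454299926757812), 6.34019136428833)
top [368 208  13  40 314] ((374.11541748046875, 227.57693481445312), (8.310327529907227, 39.567081451416016), 7.125016689300537)
top [263 239   7   7  44] ((266.0, 242.0), (6.0, 6.0), 90.0)
top [388 269  17  25  84] ((393.4000549316406, 278.70001220703125), (10.28591251373291, 26.832813262939453), 26.56505012512207)
side [282 161  46  26 301] ((302.7864990234375, 171.86074829101562), (21.16757583618164, 45.682823181152344), 78.11134338378906)
side [219 198   9  10  71] ((223.0, 202.5), (9.0, 8.0), 90.0)
side [294 208  25  21 105] ((305.2794189453125, 217.63232421875), (6.516945838928223, 30.012252807617188), 59.03623962402344)
side [ 446  217   24  139 1165] ((459.2326965332031, 286.17327880859375), (13.831016540527344, 139.60372924804688), 5.7105937004089355)
side [347 250  31  33 452] ((362.1756591796875, 265.5540466308594), (41.61665344238281, 12.322250366210938), 35.53767776489258)
side [384 251  18  29 280] ((390.140869140625, 264.2779235839844), (15.516816139221191, 28.565046310424805), 49.08561706542969)
side [200 272  25  25 184] ((214.1117706298828, 285.04705810546875), (9.978801727294922, 29.177146911621094), 49.398704528808594)
```

View pics/topc.png

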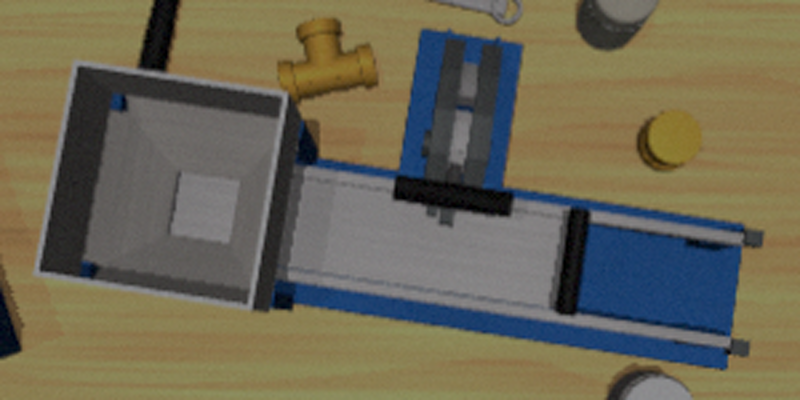

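View pics/sidec.png

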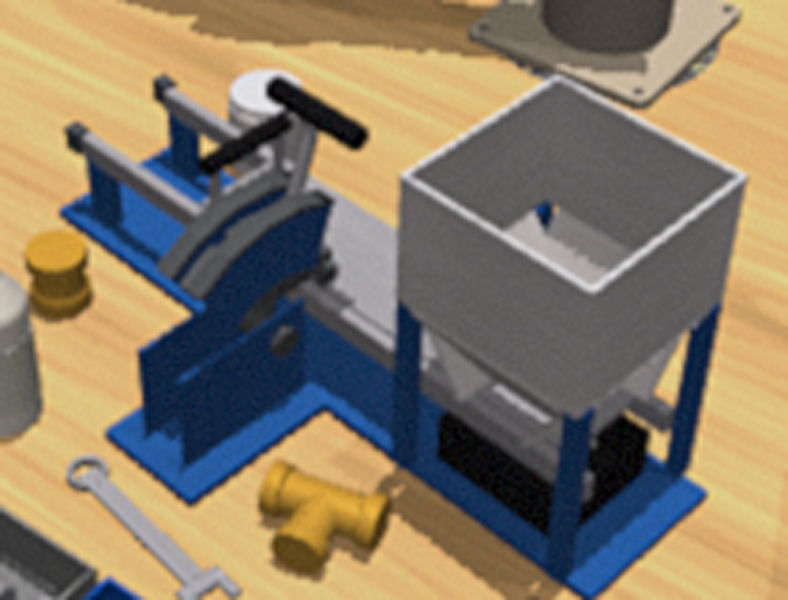

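```bash
python3 - <<'E'
from cell import vision
from h import *
from scipy.optimize import least_squares
d=vision.get_image("top");s=vision.get_image("side")
t=lambda x,y:((x+.5)/2.6667+160-.5,(y+.5)/2.6667+130-.5)
sd=lambda x,y:((x+.5)/3.752+230-.5,(y+.5)/3.75+140-.5)
W=[]
for p,u in (((78,64),(80,290)),((288,95),(80,130)),((253,306),(-80,130)),((38,273),(-80,290))):
    W.append((onz(d,*t(*p),290)[:2],u))
W.append((onz(d,*t(573,261),140)[:2],(0,-110)))
W.append((onz(d,*t(453.5,196),244.1)[:2],(28.3,0)))
W.append((onz(d,*t(580,209),140)[:2],(45,-110)))
W.append((onz(d,*t(567,314),140)[:2],(-45,-110)))
f=lambda q:np.concatenate([R.from_euler("z",q[2]).as_matrix()[:2,:2]@np.array(u)+q[:2]-w for w,u in W])
q=least_squares(f,[450,0,0.]).x; print(q,f(q).reshape(-1,2).round(1))
print(np.array([w for w,u in W]).round(1))
# two-view
g=isect(d,t(573,261),s,sd(247,143));print("gate",g)
l=isect(d,t(453.5,196),s,sd(318,113));print("lever",l)
M=R.from_euler("z",q[2]).as_matrix()
for n,u in(("gate",(0,-110,140)),("lev",(28.3,0,244.1)),("levend",(28.3,45,244.1)),("levend-",(28.3,-45,244.1)),("piv",(90,0,75))):
    P=M@np.array(u)+[q[0],q[1],0];print(n,P.round(1),proj(d,P),proj(s,P))
E
```

```text
[ 5.21088361e+02  5.80612709e+01 -1.35536066e-01] [[ 3.3  2.4]
 [ 2.2 -1.6]
 [-3.3 -0.7]
 [-2.3  2.3]
 [-0.2 -0.9]
 [ 0.3 -0.6]
 [ 0.4 -1.2]
 [-0.4  0.3]]
[[636.3 332.2]
 [615.7 177.7]
 [462.7 198.4]
 [483.3 353.9]
 [506.4 -50. ]
 [548.8  54.8]
 [550.4 -55.8]
 [462.  -45.1]]
gate (array([506.14439659, -49.47956917, 141.77356399]), np.float64(0.6690212918207934))
lever (array([548.42793896,  55.35362481, 244.26948507]), np.float64(1.260884062870823))
gate [506.2 -50.9 140. ] [[374.97559285 227.65813885]] [[294.98393215 178.05209455]]
lev [549.1  54.2 244.1] [[330.04111449 203.03146177]] [[313.67244416 169.76627673]]
levend [555.2  98.8 244.1] [[308.02692512 199.66087001]] [[325.54589388 176.95953662]]
levend- [543.    9.7 244.1] [[352.0488648  206.40018415]] [[302.23725541 162.83803531]]
piv [610.3  45.9  75. ] [[331.21473969 184.97604911]] [[298.74200269 226.11955633]]
```

```bash
cat > u.py <<'E'
from h import *
from cell import ctrl
M=R.from_euler("z",-0.1355).as_matrix();O=np.array([521.1,58.1,0])
def delta(u,yaw=None):
    "travel (cm, tool axes) from measured TCP so that TCP is at unit u"
    s=ctrl.read_state();T=R.from_euler("xyz",s["tool_rot"]).as_matrix()
    P=M@np.array(u,float)+O
    print("tool axes in unit:",(M.T@T).T.round(3).tolist())
    return (T.T@(P-s["eef_pos"])/10).round(2)
def where():
    s=ctrl.read_state()
    print("t",round(s["clock"],2),"TCPu",(M.T@(s["eef_pos"]-O)).round(1),"Fu",(M.T@s["force"]).round(1),"w",round(s["width"],1),"rot",s["tool_rot"].round(3))
def grip(sw,lift): 
    r=180+lift*1; a=sw-.35; return np.array([90+r*np.sin(a),75+r*np.cos(a)])
E
python3 -c "
from u import *
where();print(delta((28.3,-25,350)))"
```

```text
t 0.3 TCPu [-204.8 -702.4  256. ] Fu [ 0.9 -0.2 -0.3] w 85.2 rot [-3.141  0.     0.351]
tool axes in unit: [[0.884, 0.467, -0.0], [0.467, -0.884, -0.001], [-0.0, 0.001, -1.0]]
[ 52.26 -49.01  -9.37]
```

```bash
python3 -m inch '{"travel":[[0,0,-6],[5,-4,-9.4],[8,-7,-9.4],[11,-10,-9.4],[14,-13,-9.4],[17,-16,-9.4],[20,-18.7,-9.4],[23,-21.5,-9.4],[26,-24.4,-9.4],[29,-27.2,-9.4]],"twist":[-7,-14,-21,-28,-35,-42,-49,-56,-62.1,-62.1],"fingers":[8.5,8.5,8.5,8.5,8.5,8.5,8.5,8.5,8.5,8.5]}'; python3 -c "
from u import *
where();print(delta((28.3,-25,350)))"
```

```text
clock: 1.13
eef_pos: [386.9, -284.9, 350.6]
tool_rot: [3.141, 0.0, 1.439]
force: [0.2, 0.2, -0.1]
width: 85.1
t 1.13 TCPu [ -86.6 -358.   350.6] Fu [ 0.2  0.3 -0.1] w 85.1 rot [3.141 0.    1.439]
tool axes in unit: [[-0.004, 1.0, -0.0], [1.0, 0.004, 0.001], [0.001, -0.0, -1.0]]
[33.26 11.61  0.05]
```

```bash
python3 -m inch '{"travel":[[4,1.3,0],[8,2.7,0],[12,4,0],[16,5.4,0],[20,6.8,0],[24,8.2,0],[27.5,9.5,0],[30.1,10.4,0],[30.1,10.4,0],[30.1,10.4,0]],"twist":[0,0,0,0,0,0,0,0,0,0],"fingers":[8.5,8.5,8.5,8.5,8.5,8.5,8.5,8.5,8.5,8.5]}'; python3 -c "
from u import *
where();print(delta((28.3,-25,350)))"
```

```text
clock: 1.97
eef_pos: [530.7, -0.8, 350.1]
tool_rot: [-3.141, -0.0, 1.439]
force: [-0.7, -1.4, 0.5]
width: 85.1
t 1.97 TCPu [ 17.4 -57.1 350.1] Fu [-0.5 -1.4  0.5] w 85.1 rot [-3.141 -0.     1.439]
tool axes in unit: [[-0.003, 1.0, 0.0], [1.0, 0.003, -0.0], [-0.0, 0.0, -1.0]]
[3.21 1.1  0.01]
```

```bash
python3 -m inch '{"travel":[[1.6,0.6,0],[3.2,1.1,0],[3.2,1.1,0],[3.2,1.1,2],[3.2,1.1,4],[3.2,1.1,6],[3.2,1.1,8],[3.2,1.1,9],[3.2,1.1,10],[3.2,1.1,10]],"twist":[0,0,0,0,0,0,0,0,0,0],"fingers":[8.5,8.5,8.5,8.5,8.5,8.5,8.5,8.5,8.5,8.5]}'; python3 - <<'E'
from u import *
from cell import vision
where();print(delta((28.3,-25,250)))
s=vision.get_image("side");c=s["frame"][100:260,230:440]; cv2.imwrite("pics/s1.png",cv2.resize(c[:,:,::-1],(788,600),interpolation=cv2.INTER_CUBIC))
E
```

```text
clock: 2.8
eef_pos: [544.6, 26.2, 248.8]
tool_rot: [-3.139, 0.001, 1.433]
force: [-0.7, -1.1, -0.7]
width: 85.1
t 2.8 TCPu [ 27.6 -28.5 248.8] Fu [-0.5 -1.1 -0.7] w 85.1 rot [-3.139e+00  1.000e-03  1.433e+00]
tool axes in unit: [[0.002, 1.0, -0.001], [1.0, -0.002, -0.003], [-0.003, -0.001, -1.0]]
[ 0.35  0.07 -0.12]
```

View pics/s1.png

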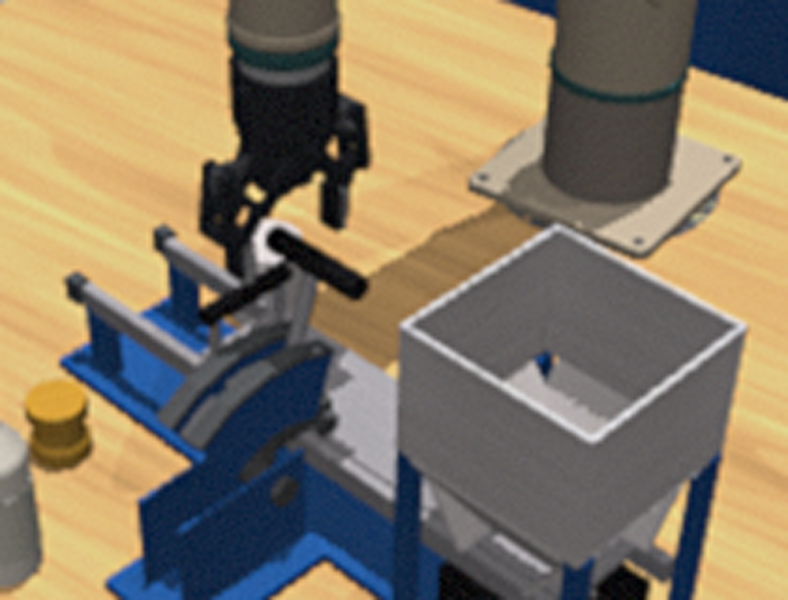

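The side view shows the open fingers on either side of the lever bar's far half (bar at about 270–365, 230–295 in the crop), clear of the stem. I'll close on it.

```bash
python3 -m inch '{"travel":[[0.3,0.1,0],[0.3,0.1,0],[0.3,0.1,0],[0.3,0.1,0],[0.3,0.1,0],[0.3,0.1,0],[0.3,0.1,0],[0.3,0.1,0],[0.3,0.1,0],[0.3,0.1,0]],"twist":[0,0,0,0,0,0,0,0,0,0],"fingers":[6,4,2,1,1,1,1,1,1,1]}'; python3 - <<'E'
from u import *
from cell import vision
where()
s=vision.get_image("side");c=s["frame"][100:260,230:440]; cv2.imwrite("pics/s2.png",cv2.resize(c[:,:,::-1],(788,600),interpolation=cv2.INTER_CUBIC))
for sw,l in ((0,0),(0,20),(.15,20),(.3,20),(.45,20),(.45,14)): print(sw,l,grip(sw,l)-grip(0,0))
E
```

```text
clock: 3.68
eef_pos: [546.9, 30.4, 250.7]
tool_rot: [3.142, 0.0, 1.435]
force: [-1.4, -0.2, 5.6]
width: 18.0
t 3.68 TCPu [ 29.3 -23.9 250.7] Fu [-1.4 -0.4  5.6] w 18.0 rot [3.142 0.    1.435]
0 0 [0. 0.]
0 20 [-6.85795615 18.78745426]
0.15 20 [21.98773918 26.92622726]
0.3 20 [51.72577149 30.66296377]
0.45 20 [81.68828867 29.91374474]
0.45 14 [81.08928817 23.94371975]
```

View pics/s2.png

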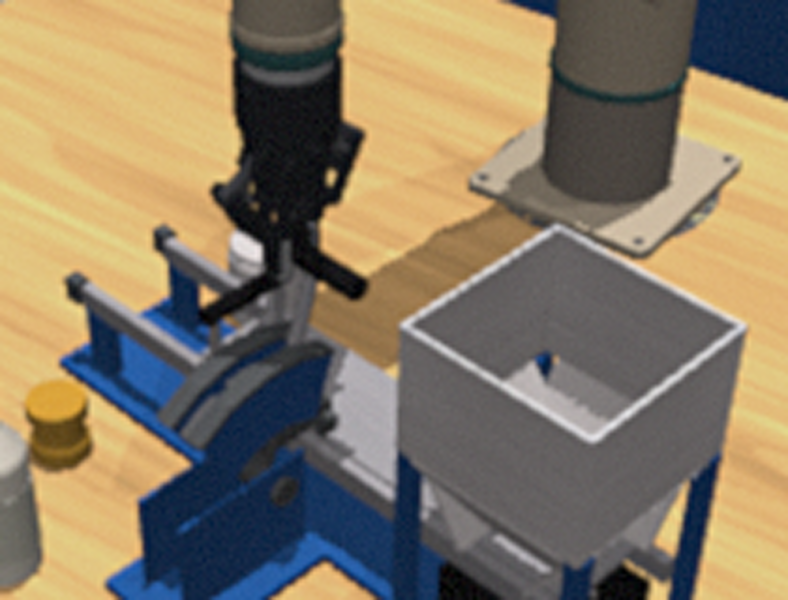

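The jaws are shut on the lever bar (width 18). Next is lifting it along the stem.

```bash
python3 -m inch '{"travel":[[0,-0.1,-0.3],[0,-0.22,-0.6],[0,-0.33,-0.9],[0,-0.44,-1.2],[0,-0.55,-1.5],[0,-0.65,-1.8],[0,-0.69,-1.9],[0,-0.69,-1.9],[0,-0.69,-1.9],[0,-0.69,-1.9]],"twist":[0,0,0,0,0,0,0,0,0,0],"fingers":[1,1,1,1,1,1,1,1,1,1]}'; python3 - <<'E'
from u import *
where()
E
```

```text
clock: 4.57
eef_pos: [540.3, 31.4, 269.1]
tool_rot: [3.141, -0.0, 1.435]
force: [3.2, 0.7, -8.9]
width: 18.2
t 4.57 TCPu [ 22.7 -23.9 269.1] Fu [ 3.1  1.1 -8.9] w 18.2 rot [ 3.141 -0.     1.435]
```

```bash
python3 -m inch '{"travel":[[0,0.95,-0.32],[0,1.91,-0.59],[0,2.89,-0.81],[0,3.87,-0.99],[0,4.86,-1.11],[0,5.86,-1.19],[0,6.86,-1.21],[0,7.86,-1.19],[0,8.86,-1.11],[0,8.86,-1.11]],"twist":[0,0,0,0,0,0,0,0,0,0],"fingers":[1,1,1,1,1,1,1,1,1,1]}'; python3 - <<'E'
from u import *
from cell import vision
where()
s=vision.get_image("side");c=s["frame"][100:260,230:440]; cv2.imwrite("pics/s3.png",cv2.resize(c[:,:,::-1],(788,600),interpolation=cv2.INTER_CUBIC))
E
```

```text
clock: 5.4
eef_pos: [626.0, 19.5, 278.7]
tool_rot: [-3.134, 0.001, 1.434]
force: [-1.2, 1.7, -8.0]
width: 17.9
t 5.4 TCPu [109.2 -24.1 278.7] Fu [-1.5  1.6 -8. ] w 17.9 rot [-3.134e+00  1.000e-03  1.434e+00]
```

View pics/s3.png

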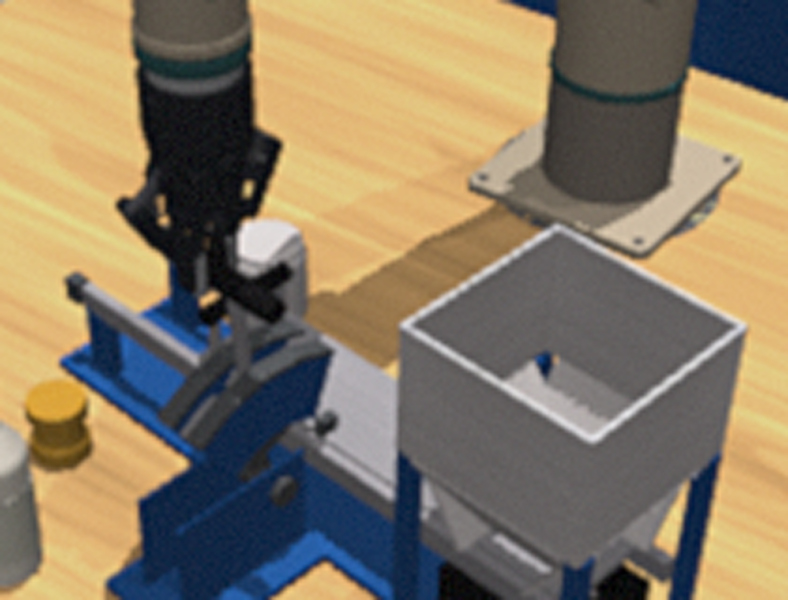

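The lever followed the jaws: the stem is now past vertical with the bar at about (245, 290). I'll lower it onto the land, loosen the jaws and lower the tool 8 mm further.

```bash
python3 -m inch '{"travel":[[0,0,0.2],[0,0,0.4],[0,0,0.55],[0,0,0.55],[0,0,0.55],[0,0,0.55],[0,0,0.8],[0,0,1.1],[0,0,1.4],[0,0,1.4]],"twist":[0,0,0,0,0,0,0,0,0,0],"fingers":[1,1,1,1,2.6,2.6,2.6,2.6,2.6,2.6]}'; python3 - <<'E'
from u import *
from cell import vision
where()
s=vision.get_image("side");c=s["frame"][100:260,230:440]; cv2.imwrite("pics/s4.png",cv2.resize(c[:,:,::-1],(788,600),interpolation=cv2.INTER_CUBIC))
g=lambda a:print(a,(grip(a,14)-grip(.45,14)).round(1))
for a in (.5,.55,.6,.65,.7,.75,.8):g(a)
E
```

```text
clock: 6.28
eef_pos: [627.7, 19.1, 265.4]
tool_rot: [-3.14, 0.0, 1.435]
force: [-1.0, 0.6, -0.1]
width: 25.8
t 6.28 TCPu [110.9 -24.2 265.4] Fu [-1.1  0.5 -0.1] w 25.8 rot [-3.14   0.     1.435]
0.5 [ 9.6 -1.2]
0.55 [19.2 -2.9]
0.6 [28.6 -5.1]
0.65 [38.  -7.7]
0.7 [ 47.2 -10.8]
0.75 [ 56.2 -14.3]
0.8 [ 65.  -18.3]
```

View pics/s4.png

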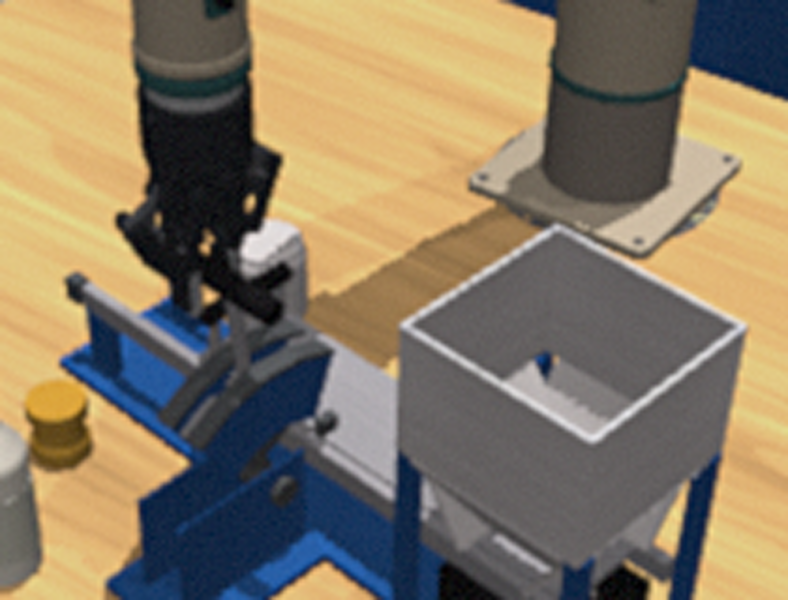

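```bash
python3 -m inch '{"travel":[[0,0.2,0.02],[0,0.4,0.04],[0,0.5,0.06],[0,0.6,0.08],[0,0.7,0.1],[0,0.8,0.12],[0,0.9,0.14],[0,1.0,0.16],[0,1.1,0.18],[0,1.2,0.2]],"twist":[0,0,0,0,0,0,0,0,0,0],"fingers":[2.6,2.6,2.6,2.6,2.6,2.6,2.6,2.6,2.6,2.6]}'; python3 - <<'E'
from u import *
where()
E
```

```text
clock: 7.17
eef_pos: [640.0, 17.7, 264.4]
tool_rot: [-3.142, -0.0, 1.435]
force: [-3.9, 0.9, 2.8]
width: 26.1
t 7.17 TCPu [123.2 -23.9 264.4] Fu [-3.9  0.3  2.8] w 26.1 rot [-3.142 -0.     1.435]
```

```bash
cat > look.py <<'E'
import sys
from u import *
from cell import vision
where()
s=vision.get_image("side");c=s["frame"][140:220,250:355]; cv2.imwrite(sys.argv[1],cv2.resize(c[:,:,::-1],(788,600),interpolation=cv2.INTER_CUBIC))
E
python3 look.py pics/s5.png
```

```text
t 7.17 TCPu [123.2 -23.9 264.4] Fu [-3.9  0.3  2.8] w 26.1 rot [-3.142 -0.     1.435]
```

View pics/s5.png

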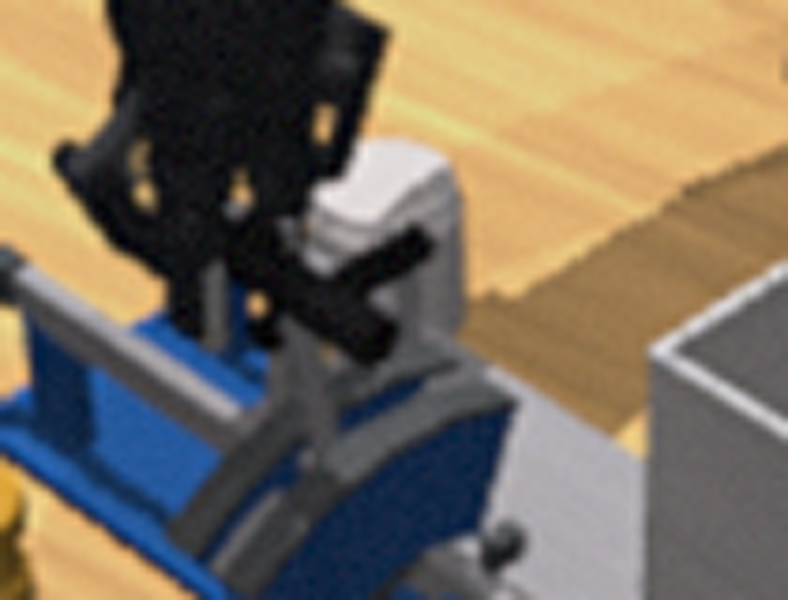

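```bash
python3 - <<'E'
from u import *
from cell import vision
s=vision.get_image("side")
for l in (14,0):
  for sw in (.45,.48,.5,.52,.55):
    x,z=grip(sw,l); p=proj(s,M@np.array([x,45,z])+O)[0]
    print(l,sw,p.round(1),"crop",((p-[250,140])*7.5).round(0), x.round(1),z.round(1))
E
```

```text
14 0.45 [303.2 183.3] crop [399. 325.] 109.4 268.0
14 0.48 [301.6 184.5] crop [387. 334.] 115.1 267.4
14 0.5 [300.5 185.3] crop [379. 340.] 119.0 266.8
14 0.52 [299.4 186.2] crop [370. 346.] 122.8 266.2
14 0.55 [297.7 187.5] crop [358. 357.] 128.5 265.1
0 0.45 [303.8 187.3] crop [403. 355.] 108.0 254.1
0 0.48 [302.2 188.5] crop [392. 363.] 113.3 253.5
0 0.5 [301.2 189.2] crop [384. 369.] 116.9 253.0
0 0.52 [300.2 190. ] crop [377. 375.] 120.5 252.4
0 0.55 [298.7 191.3] crop [365. 384.] 125.8 251.4
```

The bar's near end is at crop (378, 338), which matches lift 14 mm and swing 0.50, so the lever is still on the land. I'll keep pushing.

```bash
python3 -m inch '{"travel":[[0,0.1,0.02],[0,0.2,0.04],[0,0.3,0.06],[0,0.4,0.08],[0,0.5,0.1],[0,0.6,0.12],[0,0.7,0.14],[0,0.8,0.16],[0,0.8,0.17],[0,0.8,0.17]],"twist":[0,0,0,0,0,0,0,0,0,0],"fingers":[2.6,2.6,2.6,2.6,2.6,2.6,2.6,2.6,2.6,2.6]}'; python3 look.py pics/s6.png
```

```text
clock: 8.1
eef_pos: [648.5, 16.3, 262.7]
tool_rot: [3.14, 0.0, 1.434]
force: [0.1, 0.9, 0.3]
width: 25.9
t 8.1 TCPu [131.9 -24.2 262.7] Fu [-0.   0.9  0.3] w 25.9 rot [3.14  0.    1.434]
```

View pics/s6.png

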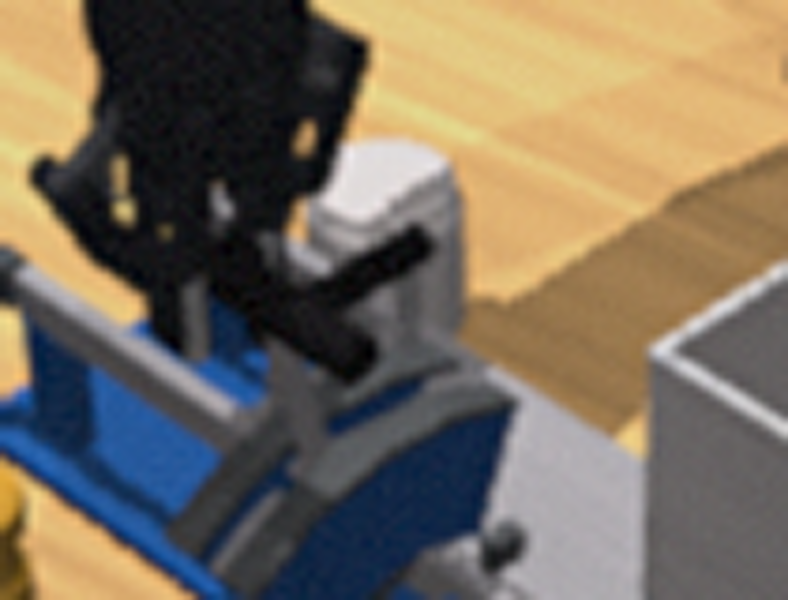

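The near end is at (358, 354), so swing is about 0.55 and the lever is still on the land.

```bash
python3 -m inch '{"travel":[[0,0.1,0.02],[0,0.2,0.05],[0,0.3,0.07],[0,0.4,0.1],[0,0.5,0.12],[0,0.6,0.15],[0,0.7,0.17],[0,0.8,0.2],[0,0.8,0.2],[0,0.8,0.2]],"twist":[0,0,0,0,0,0,0,0,0,0],"fingers":[2.6,2.6,2.6,2.6,2.6,2.6,2.6,2.6,2.6,2.6]}'; python3 look.py pics/s7.png
```

```text
clock: 8.98
eef_pos: [655.9, 15.5, 260.6]
tool_rot: [3.141, -0.0, 1.435]
force: [-0.5, 0.1, -1.0]
width: 25.6
t 8.98 TCPu [139.3 -24.  260.6] Fu [-0.5 -0.  -1. ] w 25.6 rot [ 3.141 -0.     1.435]
```

View pics/s7.png

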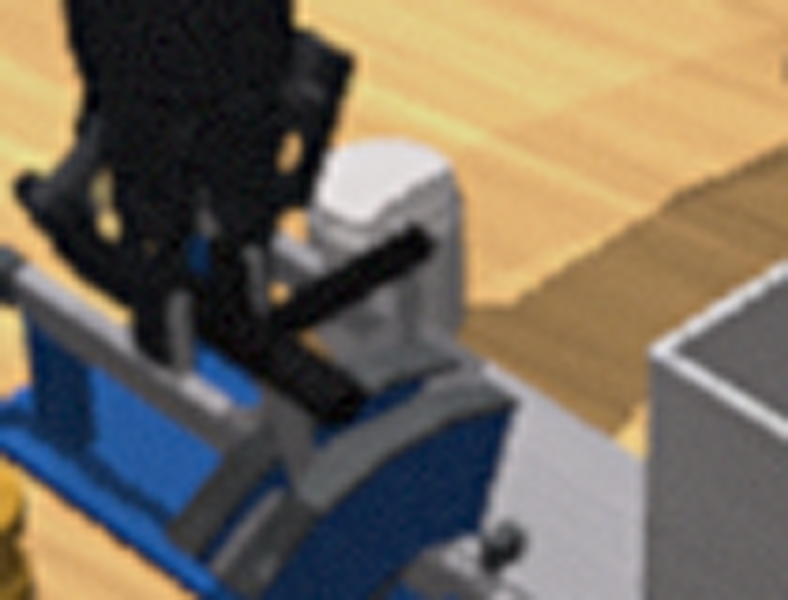

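```bash
python3 - <<'E'
from u import *
from cell import vision
s=vision.get_image("side")
for l in (14,7,0):
  for sw in (.57,.59,.61):
    x,z=grip(sw,l); p=proj(s,M@np.array([x,45,z])+O)[0]
    print(l,sw,"crop",((p-[250,140])*7.5).round(0), x.round(1),z.round(1))
E
```

```text
14 0.57 crop [350. 363.] 132.3 264.3
14 0.59 crop [342. 371.] 136.1 263.4
14 0.61 crop [333. 378.] 139.9 262.5
7 0.57 crop [354. 377.] 130.8 257.5
7 0.59 crop [346. 384.] 134.5 256.6
7 0.61 crop [338. 391.] 138.1 255.7
0 0.57 crop [358. 391.] 129.3 250.7
0 0.59 crop [350. 397.] 132.8 249.8
0 0.61 crop [343. 404.] 136.3 249.0
```

The near end dropped to about (343, 398), against 371 if it were on the land. The lever has fallen into the notch near 0.59–0.60. I'll open the jaws and rise, then check it properly.

```bash
python3 -m inch '{"travel":[[0,0,0],[0,0,0],[0,0,0],[0,0,-0.5],[0,0,-1.5],[0,0,-3],[0,0,-5],[0,0,-7],[0,0,-8],[0,0,-8]],"twist":[0,0,0,0,0,0,0,0,0,0],"fingers":[3.5,4.5,5,5,5,5,5,5,5,5]}'; python3 look.py pics/s8.png; python3 - <<'E'
from u import *
from cell import vision
d=vision.get_image("top");c=d["frame"][130:280,160:460]; cv2.imwrite("pics/t8.png",cv2.resize(c[:,:,::-1],(800,400),interpolation=cv2.INTER_CUBIC))
E
```

```text
clock: 9.92
eef_pos: [657.2, 15.9, 344.3]
tool_rot: [3.136, -0.001, 1.434]
force: [0.3, 0.4, 0.0]
width: 50.1
t 9.92 TCPu [140.6 -23.4 344.3] Fu [0.2 0.4 0. ] w 50.1 rot [ 3.136e+00 -1.000e-03  1.434e+00]
```

View pics/s8.png

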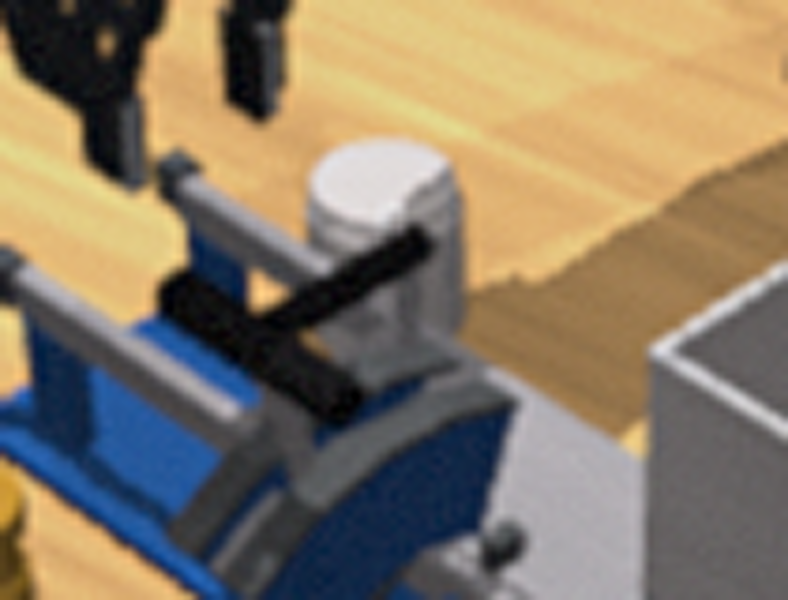

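View pics/t8.png

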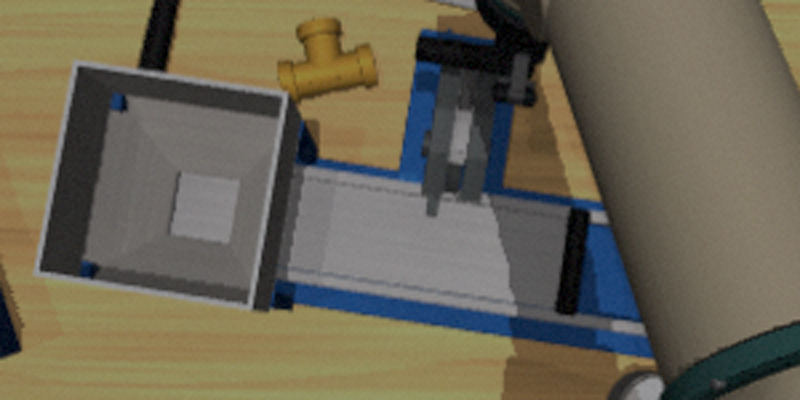

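```bash
python3 - <<'E'
from u import *
from cell import vision
d=vision.get_image("top");s=vision.get_image("side")
t=lambda x,y:((x+.5)/2.6667+159.5,(y+.5)/2.6667+129.5)
sd=lambda x,y:((x+.5)/7.505+249.5,(y+.5)/7.5+139.5)
P,e=isect(d,t(419,49),s,sd(347,396));u=M.T@(P-O);print(u.round(1),e)
dx,dz=u[0]-90,u[2]-75;print("r",np.hypot(dx,dz),"swing",np.arctan2(dx,dz)+.35)
for l in(0,14):
  for sw in(.58,.6,.62):
    x,z=grip(sw,l);print(l,sw,[((proj(s,M@np.array([x,y,z])+O)[0]-[249.5,139.5])*7.5).round() for y in(-45,45)],((proj(d,M@np.array([x,45,z])+O)[0]-[159.5,129.5])*2.667).round())
E
```

```text
[134.3  43.4 251.9] 0.16115140719451954
r 182.32414780762898 swing 0.5956388925184384
0 0.58 [array([183., 282.]), array([358., 398.])] [417.  54.]
0 0.6 [array([175., 289.]), array([350., 405.])] [417.  50.]
0 0.62 [array([168., 295.]), array([343., 411.])] [418.  46.]
14 0.58 [array([173., 255.]), array([349., 371.])] [417.  46.]
14 0.6 [array([165., 262.]), array([341., 378.])] [418.  41.]
14 0.62 [array([157., 269.]), array([333., 385.])] [419.  37.]
```

In both views the free bar gives r = 182 mm and swing 0.596, so the lever is home within measurement error. Next I go to the gate handle.

```bash
python3 -m inch '{"travel":[[0,-1,0],[-1,-3,0],[-2.5,-5.5,0],[-4,-8,0],[-5.5,-10.5,0],[-7,-12.5,0],[-8.7,-14,0],[-8.7,-14,0],[-8.7,-14,0],[-8.7,-14,0]],"twist":[7,14,21,28,35,42,49,56,63,70],"fingers":[6,7,7,7,7,7,7,7,7,7]}'; python3 -c "
from u import *
where();print(delta((0,-110,240)))"
```

```text
clock: 10.95
eef_pos: [504.3, -52.1, 339.8]
tool_rot: [-3.141, 0.002, 0.206]
force: [-0.5, -0.1, -0.5]
width: 69.8
t 10.95 TCPu [  -1.7 -111.5  339.8] Fu [-0.5 -0.2 -0.5] w 69.8 rot [-3.141e+00  2.000e-03  2.060e-01]
tool axes in unit: [[0.942, 0.335, -0.002], [0.335, -0.942, -0.0], [-0.002, -0.0, -1.0]]
[ 0.23 -0.08  9.98]
```

```bash
python3 -m inch '{"travel":[[0.2,-0.1,1],[0.2,-0.1,3],[0.2,-0.1,5.5],[0.2,-0.1,8],[0.2,-0.1,10],[0.2,-0.1,12],[0.2,-0.1,13.5],[0.2,-0.1,14.5],[0.2,-0.1,15],[0.2,-0.1,15]],"twist":[7,14,19.6,19.6,19.6,19.6,19.6,19.6,19.6,19.6],"fingers":[7,7,7,7,7,7,7,7,7,7]}'; python3 -c "
from u import *
where();print(delta((0,-110,147)))";python3 look.py pics/s9.png
```

```text
clock: 11.78
eef_pos: [506.2, -50.3, 189.5]
tool_rot: [3.141, 0.003, -0.129]
force: [-0.9, -0.6, 0.6]
width: 69.8
t 11.78 TCPu [-1.000e-01 -1.094e+02  1.895e+02] Fu [-0.8 -0.7  0.6] w 69.8 rot [ 3.141e+00  3.000e-03 -1.290e-01]
tool axes in unit: [[1.0, 0.006, -0.003], [0.006, -1.0, 0.0], [-0.003, -0.0, -1.0]]
[0.03 0.06 4.25]
t 11.78 TCPu [-1.000e-01 -1.094e+02  1.895e+02] Fu [-0.8 -0.7  0.6] w 69.8 rot [ 3.141e+00  3.000e-03 -1.290e-01]
```

View pics/s9.png

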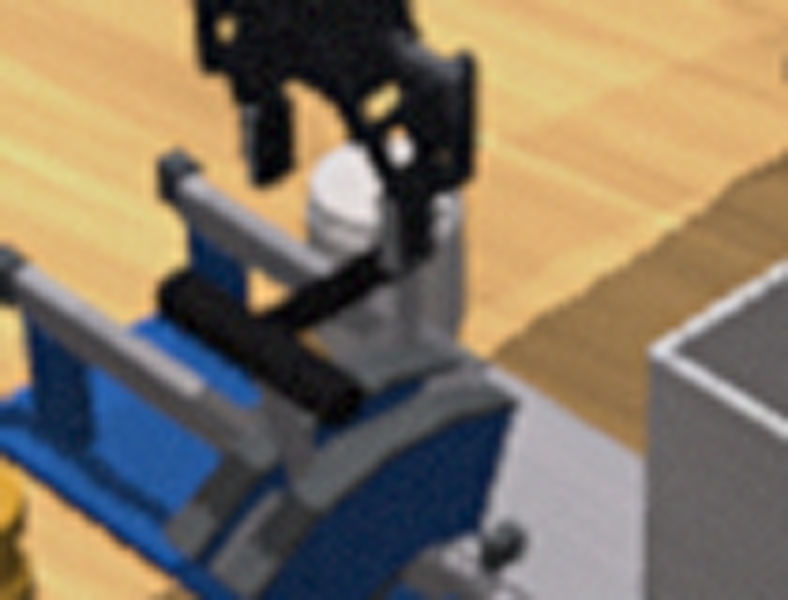

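The open jaws (about (265, 180) and (415, 240)) straddle the gate bar, and the lever bar is clear of them. I'll go down and close.

```bash
python3 -m inch '{"travel":[[0,0,1],[0,0,2],[0,0.05,3],[0,0.05,3.8],[0,0.05,4.2],[0,0.05,4.2],[0,0.05,4.2],[0,0.05,4.2],[0,0.05,4.2],[0,0.05,4.2]],"twist":[0,0,0,0,0,0,0,0,0,0],"fingers":[7,7,7,7,7,5,3,1,1,1]}';  python3 -m inch '{"travel":[[0,0,0],[0,0,0],[0,0,0],[0,0,0],[0,0.2,0],[0,0.5,0],[0,0.8,0],[0,1.2,0],[0,1.6,0],[0,2,0]],"twist":[0,0,0,0,0,0,0,0,0,0],"fingers":[1,1,1,1,1,1,1,1,1,1]}'; python3 -c "
from u import *
where()"
```

```text
clock: 12.67
eef_pos: [507.3, -50.5, 149.3]
tool_rot: [-3.141, -0.001, -0.129]
force: [0.1, 0.5, 2.4]
width: 15.9
clock: 13.5
eef_pos: [504.8, -69.4, 149.3]
tool_rot: [-3.14, -0.001, -0.128]
force: [-0.6, 4.3, 6.2]
width: 15.7
t 13.5 TCPu [   1.  -128.5  149.3] Fu [-1.2  4.2  6.2] w 15.7 rot [-3.14e+00 -1.00e-03 -1.28e-01]
```

```bash
python3 -m inch '{"travel":[[0,1,0],[0,2,0],[-0.02,3.2,0],[-0.03,4.4,0],[-0.04,5.6,0],[-0.05,6.8,0],[-0.06,7.8,0],[-0.07,8.7,0],[-0.08,9.3,0],[-0.08,9.7,0]],"twist":[0,0,0,0,0,0,0,0,0,0],"fingers":[1,1,1,1,1,1,1,1,1,1]}';  python3 -m inch '{"travel":[[0,0.1,0],[0,0.2,0],[0,0.3,0],[0,0.4,0],[0,0.5,0],[0,0.6,0],[0,0.6,0],[0,0.6,0],[0,0.6,0],[0,0.6,0]],"twist":[0,0,0,0,0,0,0,0,0,0],"fingers":[1,1,1,1,1,1,1,1,1,1]}'; python3 -c "
from u import *
where()"
```

```text
clock: 14.33
eef_pos: [491.3, -166.5, 149.3]
tool_rot: [-3.141, -0.001, -0.129]
force: [-1.0, 4.2, 6.7]
width: 15.7
clock: 15.17
eef_pos: [491.1, -168.3, 149.2]
tool_rot: [-3.137, -0.0, -0.126]
force: [0.1, 10.8, 8.4]
width: 16.0
t 15.17 TCPu [   0.9 -228.4  149.2] Fu [-1.4 10.7  8.4] w 16.0 rot [-3.137 -0.    -0.126]
```

```bash
python3 -m inch '{"travel":[[0,0.1,0],[0,0.2,0],[0,0.3,0],[0,0.4,0],[0,0.4,0],[0,0.4,0],[0,0.4,0],[0,0.4,0],[0,0.4,0],[0,0.4,0]],"twist":[0,0,0,0,0,0,0,0,0,0],"fingers":[1,1,1,1,1,1,1,1,1,1]}'; python3 -c "
from u import *
where()"; python3 look.py pics/s10.png
```

```text
clock: 16.0
eef_pos: [491.1, -168.4, 149.2]
tool_rot: [-3.132, 0.0, -0.124]
force: [0.3, 19.0, 9.2]
width: 16.1
t 16.0 TCPu [   0.9 -228.5  149.2] Fu [-2.3 18.8  9.2] w 16.1 rot [-3.132  0.    -0.124]
t 16.0 TCPu [   0.9 -228.5  149.2] Fu [-2.3 18.8  9.2] w 16.1 rot [-3.132  0.    -0.124]
```

View pics/s10.png

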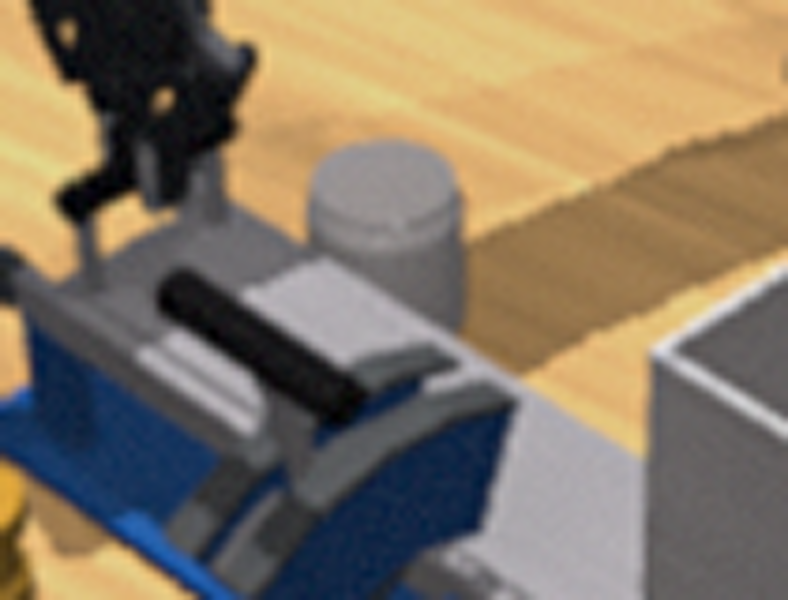

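The gate is at its stop: 119 mm travelled, no further motion, and the force rose to 19 N. I'll open the jaws and rise.

```bash
python3 -m inch '{"travel":[[0,0,0],[0,0,0],[0,0,0],[0,0,0],[0,0,0],[0,0,-0.5],[0,0,-2],[0,0,-4],[0,0,-7],[0,0,-10]],"twist":[0,0,0,0,0,0,0,0,0,0],"fingers":[3,5,7,7,7,7,7,7,7,7]}'; python3 -m inch '{"travel":[[0,1,-3],[0,4,-6],[0,8,-6],[0,12,-6],[0,16,-6],[0,20,-6],[0,24,-6],[0,27,-6],[0,30,-6],[0,30,-6]],"twist":[0,0,0,0,0,0,0,0,0,0],"fingers":[7,7,7,7,7,7,7,7,7,7]}'; python3 look.py pics/s11.png; python3 - <<'E'
from cell import vision
import cv2
for n in("top","side"):
    d=vision.get_image(n); cv2.imwrite(f"pics/{n}9.png",d["frame"][:,:,::-1])
E
```

```text
clock: 16.88
eef_pos: [489.0, -176.8, 249.6]
tool_rot: [-3.141, 0.002, -0.13]
force: [0.4, -0.1, 1.0]
width: 69.7
clock: 17.72
eef_pos: [446.9, -482.0, 308.3]
tool_rot: [3.136, 0.002, -0.138]
force: [-1.4, -1.0, -0.0]
width: 69.8
t 17.72 TCPu [  -0.6 -545.1  308.3] Fu [-1.2 -1.2 -0. ] w 69.8 rot [ 3.136e+00  2.000e-03 -1.380e-01]
```

View pics/top9.png

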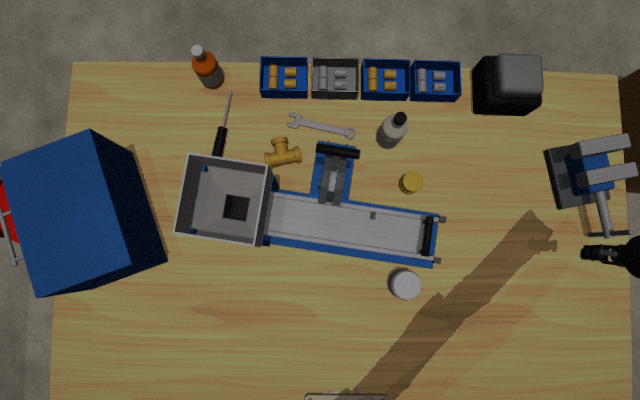

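View pics/side9.png

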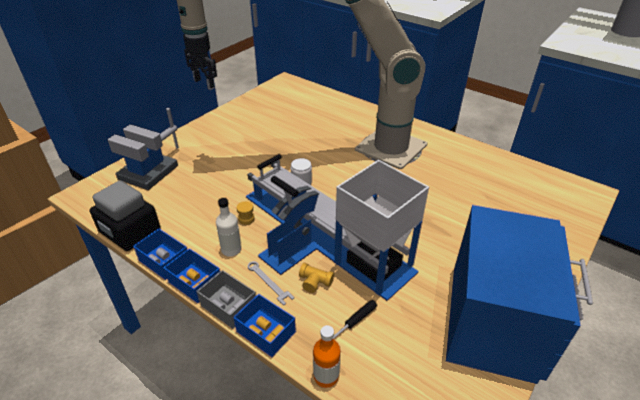

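View pics/s11.png

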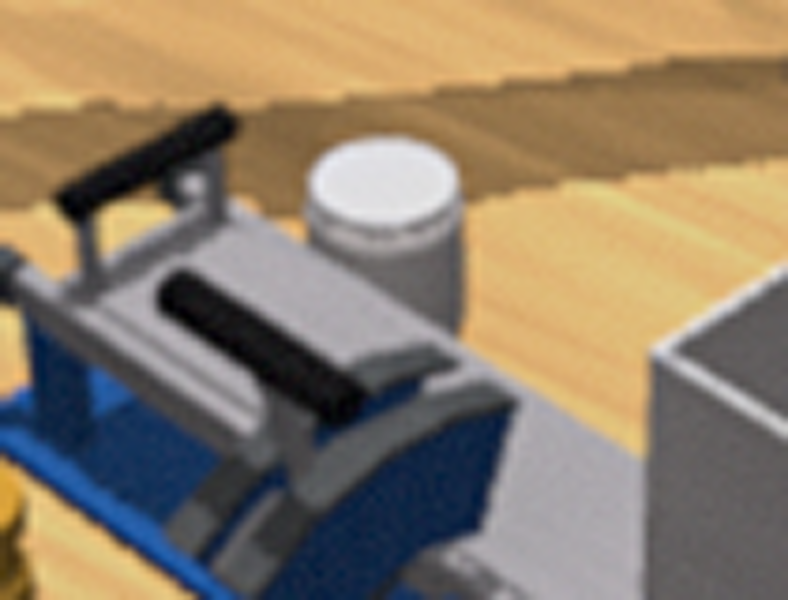

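```bash
python3 - <<'E'
from u import *
from cell import vision
d=vision.get_image("top");s=vision.get_image("side");f=d["frame"]
for nm,D,bx in(("gtop",d,(415,205,442,265)),("ltop",d,(305,135,370,165)),("gside",s,(254,150,284,172)),("lside",s,(268,172,302,197))):
    m=(D["frame"].max(2)<55).astype(np.uint8);k=np.zeros_like(m);k[bx[1]:bx[3],bx[0]:bx[2]]=1
    n,l,st,ce=cv2.connectedComponentsWithStats(m*k);i=1+st[1:,4].argmax()
    r=cv2.minAreaRect(np.argwhere(l==i)[:,::-1].astype(np.float32));print(nm,r,st[i]);globals()[nm]=r[0]
for a,b in((gtop,gside),(ltop,lside)):
    P,e=isect(d,a,s,b);u=M.T@(P-O);print(u.round(1),e)
    print(np.hypot(u[0]-90,u[2]-75),np.arctan2(u[0]-90,u[2]-75)+.35)
u=M.T@(onz(d,*gtop,140)-O);print("gate on z140",u)
o=[cv2.imread("pics/top0.png"),cv2.imread("pics/top9.png")]
E
```

```text
gtop ((425.5299377441406, 235.2899932861328), (10.74802303314209, 40.02225112915039), 8.130102157592773) [419 216  15  40 337]
ltop ((336.6329650878906, 155.13583374023438), (43.564388275146484, 18.627004623413086), 8.746161460876465) [316 143  44  22 533]
gside ((270.0934143066406, 163.05018615722656), (7.941176414489746, 25.058822631835938), 61.927513122558594) [258 155  23  15 120]
lside ((284.1377258300781, 186.5852508544922), (31.378833770751953, 7.733364105224609), 31.75948143005371) [271 176  29  21 205]
[ 1.000e-01 -2.259e+02  1.363e+02] 0.7568255073093897
108.80144135198232 -0.6225716009621513
[130.4  -1.1 242.4] 6.257530243215042
172.19406628439472 0.5865488584271044
gate on z140 [ 9.22400517e-02 -2.25272683e+02  1.40000000e+02]
```

```bash
python3 - <<'E'
import cv2
f=cv2.imread("pics/top9.png")[135:275,300:450]; cv2.imwrite("pics/t9c.png",cv2.resize(f,(600,560),interpolation=cv2.INTER_CUBIC))
E
```

```text
(no output)
```

View pics/t9c.png

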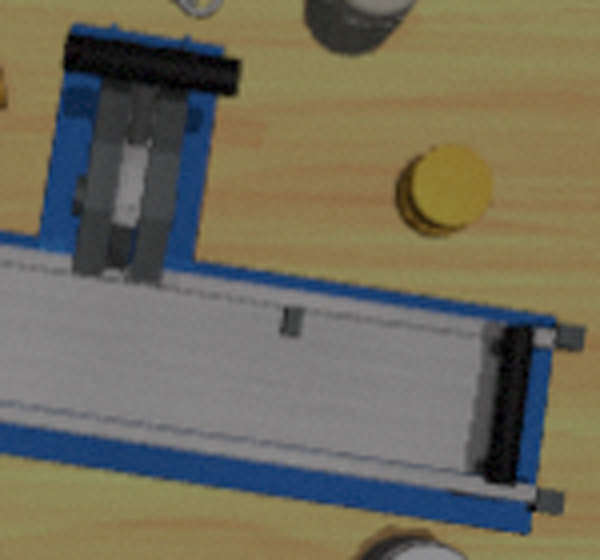

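```bash
python3 - <<'E'
from u import *
from cell import vision
d=vision.get_image("top");s=vision.get_image("side")
t=lambda x,y:((x+.5)/4+299.5,(y+.5)/4+134.5)
sd=lambda x,y:((x+.5)/7.505+249.5,(y+.5)/7.5+139.5)
print("gate",M.T@(onz(d,*t(509,404),140)-O))
P,e=isect(d,t(152,64),s,sd(260,344));u=M.T@(P-O);print("lever",u.round(1),e,np.hypot(u[0]-90,u[2]-75),np.arctan2(u[0]-90,u[2]-75)+.35)
P,e=isect(d,t(509,404),s,sd(150,162));print("gate",(M.T@(P-O)).round(1),e)
E
```

```text
gate [-1.99842281e-01 -2.28392790e+02  1.40000000e+02]
lever [135.7   0.8 251. ] 0.38901893793895814 181.82288728075665 0.6041623797374577
gate [  -0.4 -227.8  142.2] 0.037551810008374716
```

```bash
python3 -c "
from cell import ctrl
print(ctrl.finish_job())
from u import *
where()"
```

```text
the job is handed in; nothing more can be done
None
the job is handed in; nothing more can be done
```

The hopper is open and the job is handed in, at about 18 s on the robot's clock. I lifted the latch lever out of the locked notch and pushed it loosely along the covered slot until it dropped into the open notch. Then I drew the gate to its end stop, let go and backed the arm clear.

Last checks:
- **Lever:** both camera views put the grip 182 mm from the pivot at a swing of about 0.60. Fully home is 180 mm and resting on the land is 194 mm, so it is home within the roughly 2 mm calibration error.
- **Gate:** the tool moved 119 mm, then stopped while the pull rose from 11 to 19 N. The images show the handle at y ≈ -228 mm, against -230 mm expected, which is about 2 mm short but within the calibration error. The top view shows the hopper's outlet is now open.
- **Bystanders:** by eye, the tools and fittings look unmoved in both views. I did not measure their positions.
- **Disagreement:** an automatic dark-colour mask gave 172 mm for the lever and -226 mm for the gate. Shadow and the stem had bled into the mask, and its lever rays missed each other by 6 mm, so I used the points measured on enlarged pictures instead (their rays met within 0.4 mm).

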